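# Transfer a printed piece on its build plate to the spindle

## Robot

A 7-joint arm with a two-finger parallel gripper is mounted at the origin on the work surface. World frame = base frame: x ahead of the robot, y to its left, z up, the work surface at z = 0. Lengths are in m, angles in rad, forces in N, time in s.
With the tool pointing down it reaches from about 0.4 to 0.85 m from the base axis. Payload 4.5 kg.
Tool frame: the origin (TCP) lies midway between the tips of the shut fingers; the grasp point (between the pads) lies 19 mm behind it; z points along the fingers, y is the line along which they close (so a half turn about z gives the same grasp; the last joint's range is limited). The gripper opens to 88 mm and grips with 3 to 60 N. Pads are 18 mm wide; open, the fingers measure 123 mm over their backs; the gripper's body (75 mm by 187 mm) begins 45 mm behind the grasp point.
Start: joints at [1.233, 0.689, -0.195, 1.565, 0.157, 0.902, -0.215], TCP at [0.227, -0.582, 0.214] pointing down, gripper open.
Joint ranges: [-3.01, 3.01], [-0.46, 2.08], [-1.47, 1.51], [0.13, 2.56], [-1, 4.14], [0.04, 2.09], [-2.66, 2.66]. Speed limits (rad/s): [2.57, 2.57, 3.14, 3.14, 3.14, 3.14, 3.14].

## Interface

Orientations are given as a unit quaternion [x, y, z, w].
In Python, from plant import r gives the robot as it stands.
- The arm moves only by the tool move_arm, never from a script. Its argument "targets" is a list that holds one entry, the list of rows, each a list of 7 numbers: the opening, from 0 (shut) to 1 (fully open), then the shift along the tool's x, y, z in mm, then the turn, a rotation vector about the tool's x, y, z in degrees. In form: [[[claw, dx, dy, dz, ax, ay, az], ...]]. A call has 1 to 10 rows; each row is the pose to reach, as a shift and turn from the pose commanded when the call began, along the tool's axes at that moment; what a row does not reach only later rows make up. A row lasts 1/8 s, in which the tool goes at most 62.5 mm and 10.7 degrees, less where a joint would pass 70% of its speed; a pose out of reach is approached as far as the arm can. A call with a gripper value outside its range is refused whole. The fingers move at their own pace and stop on an object; "newtons" is the grip in N (left out, the last holds). Time passes only in rows, so rows that repeat a pose let the fingers close. It gives the time, the measured TCP pose, the force, the opening and the grip force at its end, in the units of the state.
- r.get_state(): the state, without advancing time (a new reading comes with each control period).
- r.snapshot(name): name is "scene" or "top" or "wrist"; returns the picture (420x560x3 uint8, red, green, blue); there is no depth.
- r.camera_info(name): a dict with "fx", "fy", "cx", "cy" (pixels), "R" (3x3) and "t" (3): a world point X has camera coordinates R X + t. Camera axes: x right, y down, z forward; pixel columns grow to the right and rows downward; lengths in m; the calibration is good to about 2 mm. A picture is of the moment at which its call begins: read the wrist's pose just before it. camera_info takes no time and is no camera call; for the wrist camera it gives the pose at the moment of the call.
- r.finish_job(): hands the job in; it is judged then, once.
The state is a dict: "clock": time; "q": joint angles; "qd": joint speeds; "joint_torque": joint torques, N m; "tool_pos": TCP position; "eef_rot": TCP orientation; "contact_force": force on the tool from outside, world axes, zero at the start; "moment": the same for the moment, N m; "opening": opening from 0.0 (shut) to 1.0 (fully open); "finger_force": force on a finger pad.
Only numpy, scipy, OpenCV 4.12 (cv2) and the standard library are available. Lean on these libraries where they do the work, as an engineer would, in place of code of your own. Each camera call takes 0.05 s, during which the arm holds its last target. There are 200 camera calls.

## Task

The capsule standing on the ledge between the build plate and the round-headed post is in the way: take it and stand it on the rubber pad on the capsule rack, the one free place between or beside the two parked capsules. Then gently slide the build plate, without lifting or tipping it and with the print still lying on the middle of it, along the ledge and across the gap until it rests level and centred on the round-headed post alone. Leave the other capsules, the camera and the jar standing where they are.

Things in the scene. Friction and masses are not known exactly. Their poses are not given: they have to be found in the camera images.
- plate: build plate, matt black disc with a thin white circle, 130 mm diameter, 10 mm thick, lower rim bevelled 2 mm, 0.28 to 0.46 kg, loose, lying on the ledge near its middle; too wide to grip, slides when pushed at its rim with a few newtons; origin at the centre of its underside
- print: printed piece, olive green row of three touching ribbed discs (22, 16 and 11 mm high, row 75 mm long, 34 mm at its widest), 0.04 kg, lying loose on the middle of the plate; origin at its underside near the middle of the row, within about 8 mm of the plate's centre at the start
- ledge: fixed white loading ledge on black feet, a flat board 160 mm (its x) by 380 mm (its y), top surface 70 mm above the counter, no rims; origin on the counter under its centre
- round_post: fixed aluminium post with a round flat head of 50 mm diameter, top 68 mm above the counter (2 mm below the ledge); it stands on the ledge's long axis beyond one of its two ends (left or right varies), axis 265 mm from the ledge's centre, so that a 50 mm gap separates head and ledge; round foot of 84 mm; origin on the counter on its axis. The plate belongs on this one
- square_post: fixed aluminium post with a square flat head 50 x 50 mm, top 68 mm above the counter, beyond the other end of the ledge, likewise 265 mm from its centre; origin on the counter on its axis. Not to be used
- rack: fixed capsule rack beyond the ledge: a narrow cream shelf board 44 mm deep (its x) and 290 mm long (its y), top 80 mm above the counter, on black feet; three places 85 mm apart along its y, the middle one at its centre; origin on the counter under its centre
- pad: fixed black rubber pad, 38 mm (its x) by 42 mm (its y), 2 mm thick, on the rack's shelf at the free place; its top is 82 mm above the counter; origin at the centre of its underside
- capsule_a: ingredient capsule, upright cream cylinder 72 mm tall, 40 mm diameter (foot 34 mm, widening over the lowest 10 mm), metal top, 0.06 to 0.13 kg, loose; origin at the centre of its underside, z up. Stands on the ledge near one end of it, about 157 mm from the ledge's centre on its +y side
- capsule_b: ingredient capsule, upright cream cylinder 72 mm tall, 40 mm diameter (foot 34 mm, widening over the lowest 10 mm), metal top, 0.06 to 0.13 kg, loose; origin at the centre of its underside, z up. Stands on the ledge near the other end, about 157 mm from the ledge's centre on its -y side. Of capsule_a and capsule_b the one nearer the round-headed post is in the way
- capsule_c: ingredient capsule, upright cream cylinder 72 mm tall, 40 mm diameter (foot 34 mm, widening over the lowest 10 mm), metal top, 0.06 to 0.13 kg, loose; origin at the centre of its underside, z up. Parked on the rack's shelf, in one of its three places; leave it
- capsule_d: ingredient capsule, upright cream cylinder 72 mm tall, 40 mm diameter (foot 34 mm, widening over the lowest 10 mm), metal top, 0.06 to 0.13 kg, loose; origin at the centre of its underside, z up. Parked on the rack's shelf, in another of its places; leave it
- camera: black compact camera standing on the counter beside the rack, 105 mm wide (its y), 34 mm deep plus a lens 22 mm long towards its -x, 66 mm tall, loose; origin at the centre of its underside; leave it
- jar: closed glass jar, 64 mm diameter, 85 mm tall, standing on the counter on the other side of the rack, loose; origin at the centre of its underside; leave it
Things that resemble listed ones, but are neither listed nor needed, are in the scene too. There is more than one size of the plate; the job needs the larger.

How it is judged:
On the way, in this order (a step that is already met when the one before it is completed fails the run):
1. the capsule from the ledge stands released on the rubber pad on the rack (((horizontal distance between capsule_a and pad below 0.013 m and height (world z) of capsule_a between 0.078 and 0.086 m and angle between capsule_a's own z axis and vertical below 0.1 rad and contact force between capsule_a and the fingers below 0.05 N and linear speed of capsule_a below 0.02 m/s) or (horizontal distance between capsule_b and pad below 0.013 m and height (world z) of capsule_b between 0.078 and 0.086 m and angle between capsule_b's own z axis and vertical below 0.1 rad and contact force between capsule_b and the fingers below 0.05 N and linear speed of capsule_b below 0.02 m/s))), for 0.2 s.
2. the plate rests on the round-headed post, clear of the ledge and let go (horizontal distance between plate and round_post below 0.012 m and height (world z) of plate between 0.064 and 0.072 m and angle between plate's own z axis and vertical below 0.05 rad and contact force between plate and ledge below 0.05 N and contact force between plate and the fingers below 0.05 N and linear speed of plate below 0.01 m/s), for 0.2 s.
At the end, for the whole second after the job is handed in: Plate at rest on the round-headed post only, centred within 12 mm, level within 0.05 rad, untouched; print flat on it within 25 mm of its centre. One ledge capsule upright and released within 13 mm of the pad's centre; the other upright within 25 mm of its start (all of step 2 and horizontal distance between print and plate below 0.025 m and angle between print's own z axis and vertical below 0.1 rad and z of print in the frame of plate above 0.006 m and ((horizontal distance between capsule_a and pad below 0.013 m and height (world z) of capsule_a between 0.078 and 0.086 m and angle between each of capsule_a, capsule_b's own z axis and vertical below 0.1 rad and contact force between capsule_a and the fingers below 0.05 N and linear speed of capsule_a below 0.02 m/s and distance of capsule_b from where it was at the start of the episode below 0.025 m) or (horizontal distance between capsule_b and pad below 0.013 m and height (world z) of capsule_b between 0.078 and 0.086 m and angle between each of capsule_b, capsule_a's own z axis and vertical below 0.1 rad and contact force between capsule_b and the fingers below 0.05 N and linear speed of capsule_b below 0.02 m/s and distance of capsule_a from where it was at the start of the episode below 0.025 m))).
It fails at once if the plate is lifted more than 15 mm, tipped by more than 0.15 rad, or falls (height (world z) of plate above 0.085 m or height (world z) of plate below 0.055 m or angle between plate's own z axis and vertical above 0.15 rad).
It fails at once if the print is tipped or slides more than 30 mm from the plate's centre (horizontal distance between print and plate above 0.03 m or angle between print's own z axis and vertical above 0.3 rad).
It fails at once if a capsule is knocked over (angle between any of capsule_a, capsule_b, capsule_c, capsule_d's own z axis and vertical above 0.6 rad).
It fails at once if a parked capsule, the camera or the jar is moved by more than 15 mm (distance of any of capsule_c, capsule_d, camera, jar from where it was at the start of the episode above 0.015 m).
It also fails if it takes over 67 s, if anything falls off the work surface, if the arm or the gripper's body presses on something with over 40 N, if the wrist force passes 120 N, or if a joint passes its speed limit or range.

## Working session

There is one attempt and no reset: what is moved stays moved. The work goes in short steps, Python scripts to look and compute and a tool call to move; the robot and the scene stay as the last step left them, time stands still between calls to the robot, and variables do not carry over. Pictures are saved under pics/ and viewed, at most 10 in all, crops included, and the job is handed in when it is done.

Besides the shell and the picture viewer there is one more tool, called after "Emit:" as name(argument=value, ...), one argument or row to a line, values as JSON. move_arm: Moves the arm, as the interface text tells. Its arguments: {"type":"object","properties":{"targets":{"type":"array","items":{"type":"array","items":{"type":"array","items":{"type":"number"}}}},"newtons":{"type":"number"}},"required":["targets"]}

```bash
ls; mkdir -p pics; python3 - <<'E'
from plant import r
import cv2
for n in("scene","top"):
    im=r.snapshot(n); cv2.imwrite(f"pics/{n}0.png",im[:,:,::-1])
    c=r.camera_info(n); print(n,c)
s=r.get_state(); print({k:s[k] for k in("clock","tool_pos","eef_rot","contact_force","opening")})
E
```

```text
pics
scene {'fx': 406.51321820550277, 'fy': 406.51321820550277, 'cx': 283.95404263909035, 'cy': 207.79654417201604, 'R': array([[-0.29698185,  0.95481153, -0.01169329],
       [ 0.66494929,  0.19800429, -0.72016439],
       [-0.68530594, -0.2216512 , -0.69370492]]), 't': array([ 0.17291255, -0.30433629,  1.47429983])}
top {'fx': 512.9439198690388, 'fy': 512.9439198690388, 'cx': 287.4053058635079, 'cy': 215.40891138685507, 'R': array([[-0.02990402, -0.99893546, -0.03512396],
       [-0.9962465 ,  0.03264244, -0.08017098],
       [ 0.08123217,  0.03259469, -0.9961621 ]]), 't': array([0.03967381, 0.52199542, 1.14748292])}
{'clock': 0.1, 'tool_pos': array([ 0.22679123, -0.58174515,  0.21349295]), 'eef_rot': array([ 9.82761867e-01,  1.84874054e-01, -2.11138540e-04, -8.07085432e-04]), 'contact_force': array([ 1.10134987, -0.81054222, -0.31710668]), 'opening': 1.002735484694682}
```

View pics/scene0.png

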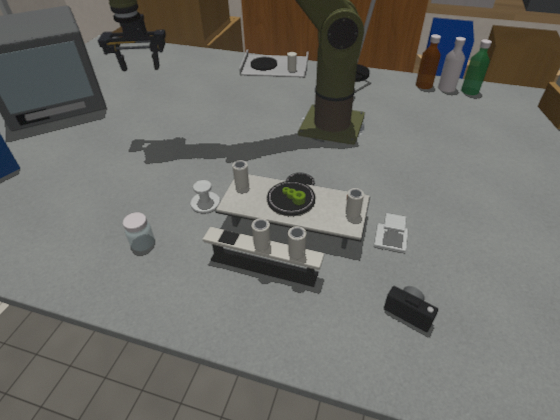

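View pics/top0.png

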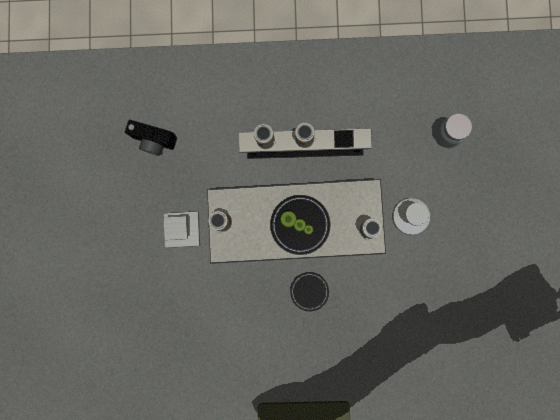

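The scene picture shows the ledge with plate and print at (291,197), the round post left at (205,195) and the rack below. In the top picture:
- Plate at (300,224); the smaller look-alike disc at (309,291).
- Ledge capsules at (220,219) and (371,228).
- Round post at (412,215), square post at (181,229).
- Rack capsules at (264,134) and (304,132), pad at (344,138).

Candidates for the capsule to move are (371,228), (220,219), the two on the rack, and one on the back tray at scene (292,60). I choose top (371,228), the one between the plate and the round post.

```bash
cat > h.py <<'E'
import numpy as np, cv2
from plant import r
from scipy.spatial.transform import Rotation as Rot
def ray(c,uv,z):
    d=c["R"].T@np.array([(uv[0]-c["cx"])/c["fx"],(uv[1]-c["cy"])/c["fy"],1]); o=-c["R"].T@c["t"]
    return o+d*(z-o[2])/d[2]
def proj(c,X):
    p=c["R"]@np.asarray(X)+c["t"]; return np.array([c["fx"]*p[0]/p[2]+c["cx"],c["fy"]*p[1]/p[2]+c["cy"]])
def crop(im,u,v,w,h,k,name):
    cv2.imwrite(name,cv2.resize(im[v:v+h,u:u+w,::-1],None,fx=k,fy=k,interpolation=cv2.INTER_CUBIC))
def totool(p,tool=None):
    "world target -> shift in tool axes, mm, from the present tool pose"
    s=r.get_state(); R=Rot.from_quat(s["eef_rot"]).as_matrix()
    return np.round(R.T@(np.asarray(p)-s["tool_pos"])*1000,1)
E
python3 - <<'E'
from h import *
im=cv2.imread("pics/top0.png")[:,:,::-1]; c=r.camera_info("top")
P=lambda n,uv,z: print(n,np.round(ray(c,uv,z),4))
for uv in((208,189.5),(381,180),(385,253),(211,263)): P("ledge",uv,.07)
for uv in((239.5,133),(370.5,129),(371,149),(240,153)): P("rack",uv,.08)
P("plate",(300,224),.08);P("post",(415,214),.068);P("pad",(344,138.5),.082);P("capB",(371,228),.142)
P("capA",(219,219),.142);P("c",(264,134),.152);P("d",(304.5,132),.152)
crop(im,200,110,240,170,3.3,"pics/topc.png")
E
```

```text
ledge [0.5821 0.1952 0.07  ]
ledge [ 0.5899 -0.1849  0.07  ]
ledge [ 0.4308 -0.1864  0.07  ]
ledge [0.4205 0.1914 0.07  ]
rack [0.7036 0.1214 0.08  ]
rack [ 0.7014 -0.1656  0.08  ]
rack [ 0.6571 -0.1648  0.08  ]
rack [0.6589 0.1213 0.08  ]
plate [ 0.4987 -0.0053  0.08  ]
post [ 0.5132 -0.2552  0.068 ]
pad [ 0.6821 -0.107   0.082 ]
capB [ 0.482  -0.1494  0.142 ]
capA [0.5104 0.16   0.142 ]
c [0.6816 0.0621 0.152 ]
d [ 0.6826 -0.0211  0.152 ]
```

View pics/topc.png

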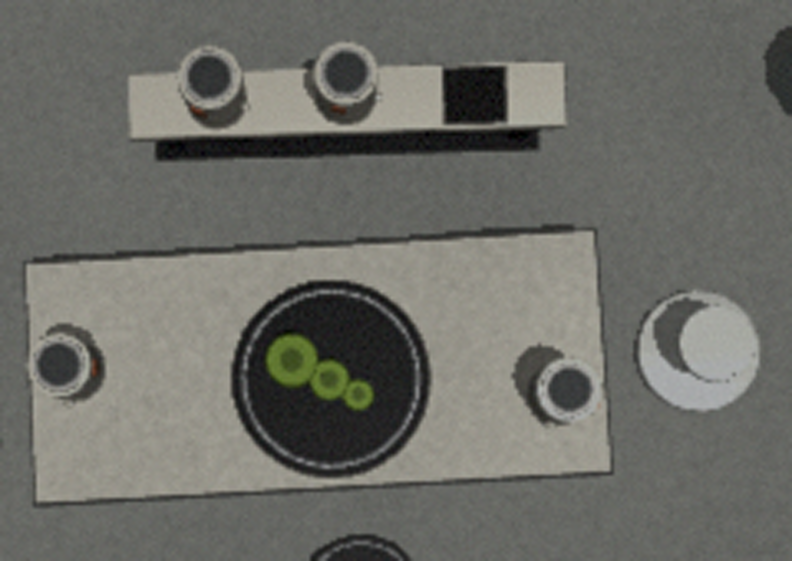

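The crop confirms the layout: plate at (331,378), in-the-way capsule at (569,390), post head at (719,343), pad at (475,95). The measured ledge is 380 x 160 mm and the rack 287 x 44 mm, and the post falls where the ledge axis predicts, so the numbers are consistent. Next I move over the capsule with the closing line along world x.

```bash
python3 -c "
from h import *
print(totool([.455,-.152,.26]))"
```

```text
[ 368.8 -317.5  -46. ]
```

Emit:
move_arm(
  targets=[
    [[1, 50, -43, -46, 0, 0, -9], [1, 100, -86, -46, 0, 0, -18], [1, 150, -129, -46, 0, 0, -27], [1, 200, -172, -46, 0, 0, -36], [1, 250, -215, -46, 0, 0, -45], [1, 300, -258, -46, 0, 0, -54], [1, 345, -297, -46, 0, 0, -63], [1, 369, -317, -46, 0, 0, -69], [1, 369, -317, -46, 0, 0, -69], [1, 369, -317, -46, 0, 0, -69]],
  ],
)

```text
clock: 1.35
tool_pos: [0.455, -0.1536, 0.2598]
eef_rot: [0.706, 0.709, -0.001, -0.0]
contact_force: [0.2, -0.4, -0.0]
opening: 0.999
finger_force: 0.0
```

```bash
python3 - <<'E'
from h import *
s=r.get_state(); print(s["clock"],s["tool_pos"],Rot.from_quat(s["eef_rot"]).as_matrix().round(3),s["q"].round(2))
c=r.camera_info("wrist"); im=r.snapshot("wrist"); cv2.imwrite("pics/w1.png",im[:,:,::-1])
print(-c["R"].T@c["t"],c["R"].round(2))
for n,X in dict(capB=[.4815,-.152,.142],post=[.513,-.261,.068],plate=[.498,-.006,.08],pad=[.682,-.107,.082]).items(): print(n,proj(c,X))
E
```

```text
1.35 [ 0.45496569 -0.15364653  0.25984577] [[-0.004  1.    -0.002]
 [ 1.     0.004 -0.001]
 [-0.001 -0.002 -1.   ]] [ 0.6   0.48 -0.56  1.92  0.34  0.84 -0.13]
[ 0.45574891 -0.08149633  0.42985961] [[ 1.    0.   -0.  ]
 [ 0.   -0.96  0.28]
 [ 0.   -0.28 -0.96]]
capB [310.36514528 198.73655513]
post [329.80319271 276.03976605]
plate [327.63228443  25.64146901]
pad [510.92553969 140.54575332]
```

View pics/w1.png

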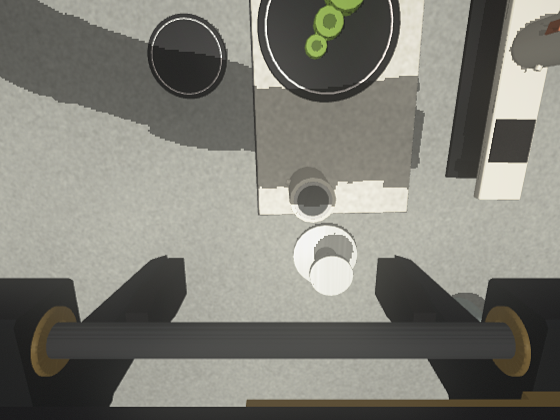

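The wrist picture shows the capsule top at (313,200), post head at (331,276) and pad at (511,141). All are within about 3 px of the predictions, which confirms the choice. I refine from these pixels.

```bash
python3 - <<'E'
from h import *
c=r.camera_info("wrist")
b=ray(c,(313,200),.142); print("capB",b,"post",ray(c,(331,276),.068),"pad",ray(c,(511,141),.082))
print("ledge end",ray(c,(259,214.5),.07),ray(c,(407,212),.07))
print(totool([b[0],b[1],.26]),totool([b[0],b[1],.106]))
E
```

```text
capB [ 0.48346764 -0.15398268  0.142     ] post [ 0.5138534  -0.26190966  0.068     ] pad [ 0.68189051 -0.10870073  0.082     ]
ledge end [ 0.43264311 -0.18821238  0.07      ] [ 0.59201101 -0.18491697  0.07      ]
[ 0.4 28.8 -0.3] [  0.6  29.1 153.7]
```

Emit:
move_arm(
  targets=[
    [[1, 1, 28.5, 20, 0, 0, 0], [1, 1, 28.5, 60, 0, 0, 0], [1, 1, 28.5, 100, 0, 0, 0], [1, 1, 28.5, 135, 0, 0, 0], [1, 1, 28.5, 153, 0, 0, 0], [1, 1, 28.5, 153, 0, 0, 0], [0.3, 1, 28.5, 153, 0, 0, 0], [0.3, 1, 28.5, 153, 0, 0, 0], [0.3, 1, 28.5, 153, 0, 0, 0], [0.3, 1, 28.5, 153, 0, 0, 0]],
  ],
  newtons=12,
)

```text
clock: 2.65
tool_pos: [0.4844, -0.1519, 0.1076]
eef_rot: [0.705, 0.709, 0.0, 0.0]
contact_force: [0.0, -0.4, 0.3]
opening: 0.57
finger_force: 0.0
```

Emit:
move_arm(
  targets=[
    [[0.2, 0, 0, 0, 0, 0, 0], [0.2, 0, 0, 0, 0, 0, 0], [0.2, 0, 0, -10, 0, 0, 0], [0.2, 0, 0, -30, 0, 0, 0], [0.2, 0, 0, -55, 0, 0, 0], [0.2, 0, 0, -70, 0, 0, 0], [0.2, 0, 0, -70, 0, 0, 0]],
  ],
)

```text
clock: 3.52
tool_pos: [0.4849, -0.1519, 0.1782]
eef_rot: [0.705, 0.709, 0.001, 0.001]
contact_force: [0.3, -0.7, -0.7]
opening: 0.445
finger_force: 12.0
```

```bash
python3 -c "
from h import *
s=r.get_state();print(s['opening'],s['finger_force'],s['tool_pos'],totool([.682,-.108,.18]))
cv2.imwrite('pics/s2.png',r.snapshot('scene')[100:300,130:430,::-1].repeat(2,0).repeat(2,1))"
```

```text
0.4447832726565096 11.986108331198011 [ 0.4849047  -0.15194401  0.1782076 ] [ 43.  197.3  -1.4]
```

View pics/s2.png

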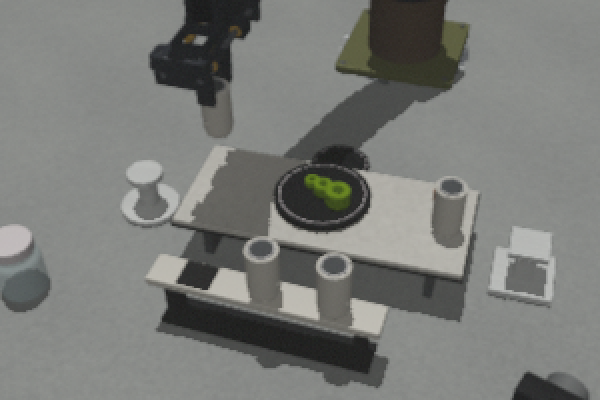

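The capsule hangs upright in the gripper at (215,108) in the 2x scene crop, with opening 0.445 (39 mm). The pad at (198,275) is free.

Emit:
move_arm(
  targets=[
    [[0.2, 4, 15, 0, 0, 0, 0], [0.2, 13, 50, 0, 0, 0, 0], [0.2, 22, 90, 0, 0, 0, 0], [0.2, 31, 130, 0, 0, 0, 0], [0.2, 40, 170, 0, 0, 0, 0], [0.2, 44, 190, 0, 0, 0, 0], [0.2, 44.5, 197, 0, 0, 0, 0], [0.2, 44.5, 197, 0, 0, 0, 0], [0.2, 44.5, 197, 0, 0, 0, 0]],
  ],
)

```text
clock: 4.7
tool_pos: [0.68, -0.1068, 0.1769]
eef_rot: [0.705, 0.709, -0.001, -0.0]
contact_force: [-0.7, 1.1, -0.4]
opening: 0.449
finger_force: 12.0
```

```bash
python3 -c "
from h import *
s=r.get_state();print(s['opening'],s['finger_force'],s['tool_pos'],Rot.from_quat(s['eef_rot']).as_matrix().round(3),totool([.6815,-.1065,.1205]))
c=r.camera_info('wrist');cv2.imwrite('pics/w3.png',r.snapshot('wrist')[:,:,::-1])
print(proj(c,[.6815,-.108,.082]))
"
```

```text
0.4494440270588171 11.986176784580493 [ 0.68003831 -0.10677678  0.17694515] [[-0.005  1.    -0.001]
 [ 1.     0.005 -0.001]
 [-0.001 -0.001 -1.   ]] [ 0.3  1.5 56.4]
[280.92436087 209.03781984]
```

View pics/w3.png

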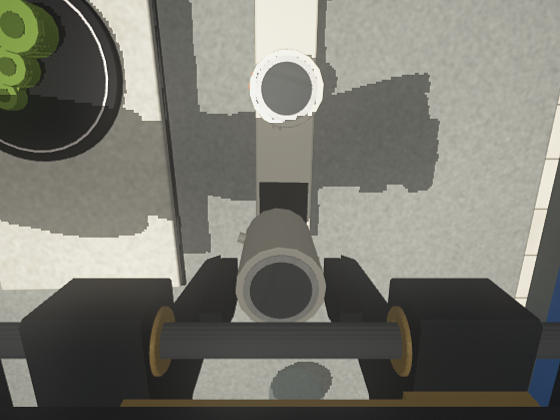

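The picture shows the pad's far edge at row 182, columns 259 to 308, with the held capsule's top at (281,289) in front of it. I check both before lowering.

```bash
python3 -c "
from h import *
c=r.camera_info('wrist')
print(ray(c,(259,182.5),.082),ray(c,(308,182.5),.082),'cap top',ray(c,(281,287),.2125), ray(c,(281,289),.2125))
"
```

```text
[ 0.66451857 -0.08687523  0.082     ] [ 0.70246319 -0.08668174  0.082     ] cap top [ 0.68142404 -0.10678179  0.2125    ] [ 0.68142945 -0.10773872  0.2125    ]
```

Emit:
move_arm(
  targets=[
    [[0.2, 0, 1.5, 8, 0, 0, 0], [0.2, 0, 1.5, 22, 0, 0, 0], [0.2, 0, 1.5, 36, 0, 0, 0], [0.2, 0, 1.5, 46, 0, 0, 0], [0.2, 0, 1.5, 52, 0, 0, 0], [0.2, 0, 1.5, 55, 0, 0, 0], [0.2, 0, 1.5, 56, 0, 0, 0], [0.2, 0, 1.5, 57, 0, 0, 0], [0.2, 0, 1.5, 57, 0, 0, 0]],
  ],
)

```text
clock: 5.88
tool_pos: [0.6826, -0.1062, 0.1205]
eef_rot: [0.705, 0.709, 0.0, 0.0]
contact_force: [1.0, -0.9, -0.6]
opening: 0.448
finger_force: 12.0
```

Emit:
move_arm(
  targets=[
    [[0.2, 0, 0, 0.7, 0, 0, 0], [0.2, 0, 0, 1.2, 0, 0, 0], [0.2, 0, 0, 1.2, 0, 0, 0]],
  ],
)

```text
clock: 6.25
tool_pos: [0.6826, -0.1062, 0.1194]
eef_rot: [0.705, 0.709, 0.0, 0.0]
contact_force: [0.2, -0.4, 1.1]
opening: 0.45
finger_force: 12.0
```

Emit:
move_arm(
  targets=[
    [[0.5, 0, 0, 0.3, 0, 0, 0], [0.55, 0, 0, 0.3, 0, 0, 0], [0.65, 0, 0, 0.3, 0, 0, 0], [0.8, 0, 0, 0.3, 0, 0, 0], [0.85, 0, 0, 0, 0, 0, 0], [0.85, 0, 0, -15, 0, 0, 0], [0.85, 0, 0, -45, 0, 0, 0], [0.85, 0, 0, -80, 0, 0, 0], [0.85, 0, 0, -120, 0, 0, 0], [0.85, 0, 0, -120, 0, 0, 0]],
  ],
)

```text
clock: 7.5
tool_pos: [0.6851, -0.1058, 0.2442]
eef_rot: [0.705, 0.709, 0.003, 0.003]
contact_force: [-0.3, -1.2, -0.1]
opening: 0.85
finger_force: 0.0
```

```bash
python3 -c "
from h import *
c=r.camera_info('wrist');print(r.get_state()['tool_pos'],proj(c,[.6835,-.108,.154]),proj(c,[.6835,-.108,.082]))
cv2.imwrite('pics/w4.png',r.snapshot('wrist')[:,:,::-1])
print(totool([.498,.075,.235]))
c=r.camera_info('top');print('top proj',proj(c,[.6835,-.108,.154]))
"
```

```text
[ 0.68509953 -0.10575845  0.24415537] [275.81983733 211.93716748] [276.01482216 191.72367054]
[ 182.  -184.7    5.8]
top proj [347.08604716 129.69034959]
```

View pics/w4.png

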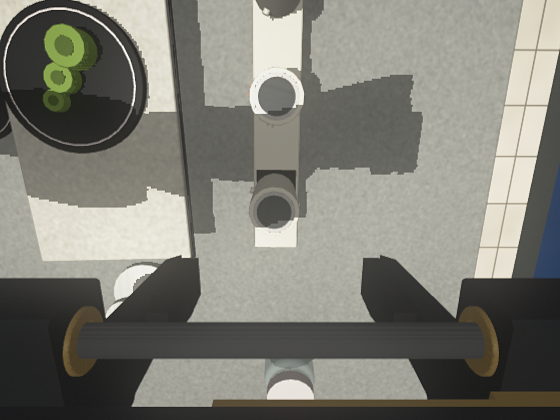

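The capsule stands upright and released on the pad, its top at (274,210) against a predicted (276,212). Now I move to the plate's +y side, with the open fingers as a cradle.

Emit:
move_arm(
  targets=[
    [[0.9, 20, -20, 0, 0, 0, 0], [1, 55, -55, 0, 0, 0, 0], [1, 95, -95, 0, 0, 0, 0], [1, 135, -140, 3, 0, 0, 0], [1, 165, -172, 6, 0, 0, 0], [1, 177, -184.7, 6, 0, 0, 0], [1, 177, -184.7, 6, 0, 0, 0], [1, 177, -184.7, 6, 0, 0, 0]],
  ],
)

```text
clock: 8.55
tool_pos: [0.4983, 0.0683, 0.2328]
eef_rot: [0.706, 0.708, 0.0, 0.0]
contact_force: [0.0, -0.9, 0.8]
opening: 1.003
finger_force: 0.0
```

```bash
python3 - <<'E'
from h import *
s=r.get_state();print(s['clock'],s['tool_pos'],s['opening'],Rot.from_quat(s['eef_rot']).as_matrix().round(3))
c=r.camera_info('top');im=r.snapshot('top')
w=r.camera_info('wrist');wi=r.snapshot('wrist')
print('plate in wrist',proj(w,[.498,-.006,.08]),totool([.498,.07,.073]))
cv2.imwrite('pics/w5.png',wi[:,:,::-1])
E
```

```text
8.55 [0.49831502 0.06827374 0.23277976] 1.002748385536783 [[-0.002  1.     0.001]
 [ 1.     0.002 -0.001]
 [-0.001  0.001 -1.   ]]
plate in wrist [278.63226116 263.51436749] [ 1.600e+00 -1.000e-01  1.597e+02]
```

View pics/w5.png

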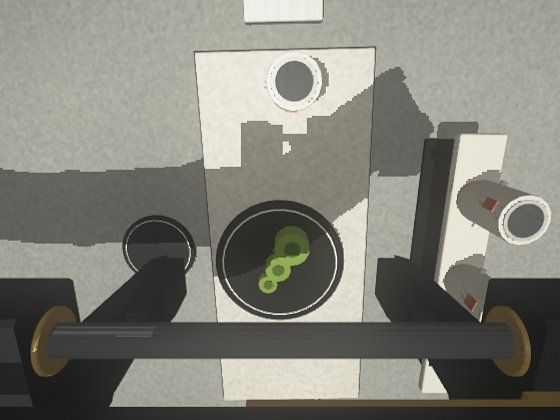

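The plate's rim spans columns 216 to 344 and rows 200 to 319, centre (280,260), matching the prediction (279,263). Capsule A at (294,80) is clear. I descend beside the plate.

Emit:
move_arm(
  targets=[
    [[1, 2, 0, 20, 0, 0, 0], [1, 2, 0, 60, 0, 0, 0], [1, 2, 0, 100, 0, 0, 0], [1, 2, 0, 130, 0, 0, 0], [1, 2, 0, 148, 0, 0, 0], [1, 2, 0, 155, 0, 0, 0], [1, 2, 0, 157, 0, 0, 0], [1, 2, 0, 157, 0, 0, 0]],
  ],
)

```text
clock: 9.65
tool_pos: [0.4974, 0.0717, 0.0765]
eef_rot: [0.705, 0.709, 0.0, 0.0]
contact_force: [0.3, -0.0, -0.1]
opening: 0.998
finger_force: 0.0
```

```bash
python3 - <<'E'
from h import *
s=r.get_state();print(s['clock'],s['tool_pos'],Rot.from_quat(s['eef_rot']).as_matrix().round(4))
print(totool([.499,.056,.074]),totool([.5135,-.2615+.057,.074]))
E
```

```text
9.65 [0.49742913 0.07172432 0.07646931] [[-4.9e-03  1.0e+00  1.1e-03]
 [ 1.0e+00  4.9e-03  2.0e-04]
 [ 1.0e-04  1.1e-03 -1.0e+00]]
[-15.7   1.5   2.5] [-276.3   14.7    2.4]
```

Emit:
move_arm(
  targets=[
    [[1, -2, 1.5, 2, 0, 0, 0], [1, -5, 1.5, 2.5, 0, 0, 0], [1, -9, 1.5, 2.5, 0, 0, 0], [1, -12, 1.5, 2.5, 0, 0, 0], [1, -14, 1.5, 2.5, 0, 0, 0], [1, -16, 1.5, 2.5, 0, 0, 0], [1, -18, 1.5, 2.5, 0, 0, 0], [1, -20, 1.5, 2.5, 0, 0, 0], [1, -23, 1.7, 2.5, 0, 0, 0], [1, -26, 2, 2.5, 0, 0, 0]],
  ],
)

```text
clock: 10.9
tool_pos: [0.499, 0.0456, 0.0735]
eef_rot: [0.705, 0.709, -0.0, 0.0]
contact_force: [0.6, 0.0, 0.6]
opening: 0.999
finger_force: 0.0
```

```bash
cat > pl.py <<'E'
from h import *
# plate pose from the white circle / dark rim seen in the top camera, fitted by ellipse where visible
def look(n):
    c=r.camera_info("top"); im=r.snapshot("top"); cv2.imwrite(f"pics/{n}.png",im[:,:,::-1])
    g=cv2.inRange(cv2.cvtColor(im,cv2.COLOR_RGB2HSV),(30,90,40),(60,255,255)); v,u=np.nonzero(g)
    if len(u)>10: print("print px",len(u),ray(c,((u.min()+u.max())/2,(v.min()+v.max())/2),.09))
    s=r.get_state(); print(s["clock"],s["tool_pos"],s["contact_force"].round(1),Rot.from_quat(s["eef_rot"]).as_rotvec().round(3),"to post",totool([.5135,-.2615+.057,.0745]))
if __name__=="__main__":
    import sys; look(sys.argv[1])
E
python3 pl.py t6
```

```text
print px 5840 [ 0.34499262 -0.01739675  0.09      ]
10.95 [0.49894657 0.0449426  0.07345217] [-0.8  0.2  0.2] [ 2.216e+00  2.226e+00 -1.000e-03] to post [-249.5   13.4   -0.9]
```

```bash
python3 -c "
from h import *
crop(cv2.imread('pics/t6.png')[:,:,::-1],180,150,260,140,3,'pics/t6c.png')"
```

```text
(no output)
```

View pics/t6c.png

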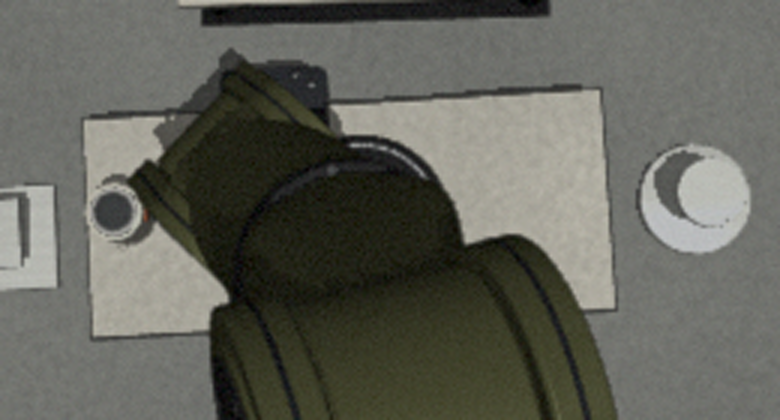

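The top view is blocked by the arm over the plate; the post at (695,198) stays clear. I will track the print and the plate's rim numerically from the scene camera instead.

```bash
cat > pl.py <<'E'
from h import *
import sys
c=r.camera_info("scene")
def meas(im):
    h=cv2.cvtColor(im,cv2.COLOR_RGB2HSV)
    g=cv2.inRange(h,(28,150,70),(55,255,255)); g[:160]=0; g[260:]=0
    v,u=np.nonzero(g); a=ray(c,((u.min()+u.max())/2,(v.min()+v.max())/2),.09) if len(u) else None
    # rim: plate-coloured pixels joined to the print
    d=cv2.inRange(h,(0,0,0),(180,255,60))|g; n,l,st,ce=cv2.connectedComponentsWithStats(d)
    k=l[v[0],u[0]] if len(u) else 0; x,y,w,hh,ar=st[k]
    # front-most (lowest) row of the disc in the picture, ends left/right
    return "print",len(u),u.min(),u.max(),v.min(),v.max(),a.round(4),"disc box",(x,x+w,y,y+hh,ar)
print(meas(cv2.imread("pics/scene0.png")[:,:,::-1]))
im=r.snapshot("scene"); cv2.imwrite(f"pics/{sys.argv[1]}.png",im[:,:,::-1]); print(meas(im))
s=r.get_state(); print(s["clock"],s["tool_pos"],s["contact_force"].round(1),"to post",totool([.5135,-.2615+.057,.0745]))
E
python3 pl.py s7
```

```text
('print', 174, np.int64(283), np.int64(304), np.int64(187), np.int64(203), array([0.5038, 0.0029, 0.09  ]), 'disc box', (np.int32(271), np.int32(313), np.int32(173), np.int32(211), np.int32(967)))
('print', 43, np.int64(283), np.int64(299), np.int64(187), np.int64(204), array([ 0.5076, -0.0028,  0.09  ]), 'disc box', (np.int32(267), np.int32(369), np.int32(0), np.int32(216), np.int32(10534)))
11.0 [0.49895074 0.04522061 0.07346842] [ 0.2  0.5 -0.5] to post [-249.8   13.4   -0.9]
```

Emit:
move_arm(
  targets=[
    [[1, -2, 0.1, 0, 0, 0, 0], [1, -6, 0.3, 0, 0, 0, 0], [1, -11, 0.6, 0, 0, 0, 0], [1, -16, 0.9, 0, 0, 0, 0], [1, -21, 1.1, 0, 0, 0, 0], [1, -26, 1.4, 0, 0, 0, 0], [1, -31, 1.7, 0, 0, 0, 0], [1, -36, 1.9, 0, 0, 0, 0], [1, -41, 2.2, 0, 0, 0, 0], [1, -45, 2.4, 0, 0, 0, 0]],
  ],
)

```text
clock: 12.25
tool_pos: [0.5016, 0.0005, 0.0735]
eef_rot: [0.705, 0.709, -0.0, 0.0]
contact_force: [0.9, 0.4, 0.4]
opening: 1.0
finger_force: 0.0
```

Emit:
move_arm(
  targets=[
    [[1, -4, 0.2, 0, 0, 0, 0], [1, -9, 0.5, 0, 0, 0, 0], [1, -14, 0.8, 0, 0, 0, 0], [1, -19, 1.0, 0, 0, 0, 0], [1, -24, 1.3, 0, 0, 0, 0], [1, -29, 1.6, 0, 0, 0, 0], [1, -34, 1.8, 0, 0, 0, 0], [1, -39, 2.1, 0, 0, 0, 0], [1, -43, 2.3, 0, 0, 0, 0], [1, -45, 2.4, 0, 0, 0, 0]],
  ],
)

```text
clock: 13.5
tool_pos: [0.5042, -0.0445, 0.0735]
eef_rot: [0.705, 0.709, -0.0, 0.0]
contact_force: [-0.1, -0.3, -0.6]
opening: 1.003
finger_force: 0.0
```

```bash
python3 pl.py s8; python3 -c "
from h import *
a=cv2.imread('pics/s8.png')[:,:,::-1]; t=r.snapshot('top'); 
A=cv2.resize(a[140:260,190:380],None,fx=4,fy=4,interpolation=cv2.INTER_CUBIC); cv2.imwrite('pics/s8c.png',A[:,:,::-1])
c=r.camera_info('scene');s=r.get_state();p=s['tool_pos']
# predicted plate outline if it sits 57 mm ahead
for o in(.053,.057,.061):
  q=[proj(c,[p[0]+.065*np.cos(k),p[1]-o+.065*np.sin(k),.08]) for k in np.linspace(0,6.28,60)]; q=np.array(q); print(o,q.min(0).round(1),q.max(0).round(1))
"
```

```text
('print', 174, np.int64(283), np.int64(304), np.int64(187), np.int64(203), array([0.5038, 0.0029, 0.09  ]), 'disc box', (np.int32(271), np.int32(313), np.int32(173), np.int32(211), np.int32(967)))
('print', 101, np.int64(284), np.int64(304), np.int64(190), np.int64(203), array([0.5091, 0.0058, 0.09  ]), 'disc box', (np.int32(242), np.int32(315), np.int32(0), np.int32(216), np.int32(5988)))
13.55 [ 0.50423199 -0.04468412  0.07351102] [-0.5 -0.1  0.3] to post [-159.9    8.5   -0.9]
0.053 [233.5 175.4] [281.8 207.5]
0.057 [232.1 175.1] [280.4 207.1]
0.061 [230.7 174.9] [279.  206.8]
```

View pics/s8c.png

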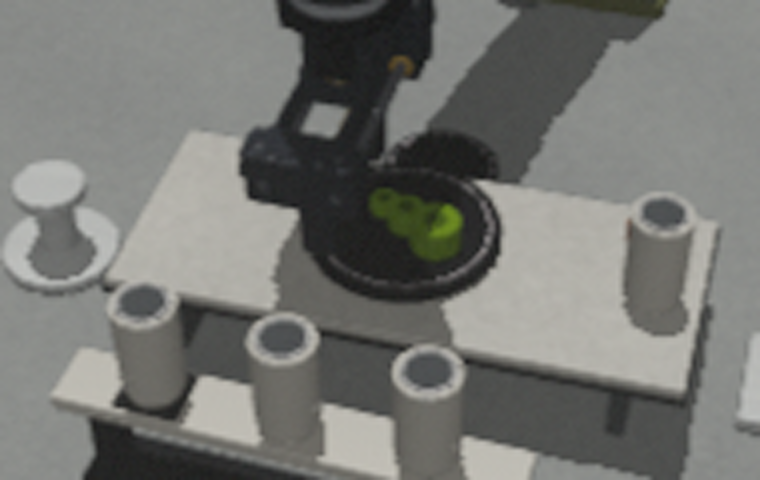

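The plate did not move: it is still at (410,235) in the 4x crop, with the print in place, and the fingers are over it at (325,220). So the open fingertips ride higher than the TCP (linkage fingers). I lift straight up, go back, and descend by feel with a smaller opening.

Emit:
move_arm(
  targets=[
    [[1, 0, 0, -10, 0, 0, 0], [1, 0, 0, -35, 0, 0, 0], [1, 0, 0, -60, 0, 0, 0], [1, 10, 0, -60, 0, 0, 0], [0.8, 40, -2, -60, 0, 0, 0], [0.8, 75, -4, -60, 0, 0, 0], [0.8, 105, -5.5, -60, 0, 0, 0], [0.8, 117, -6, -60, 0, 0, 0], [0.8, 117, -6, -60, 0, 0, 0], [0.8, 117, -6, -60, 0, 0, 0]],
  ],
)

```text
clock: 14.85
tool_pos: [0.4975, 0.0712, 0.1332]
eef_rot: [0.706, 0.708, -0.001, 0.0]
contact_force: [0.7, -1.0, -0.2]
opening: 0.798
finger_force: 0.0
```

Emit:
move_arm(
  targets=[
    [[0.8, 0, 0, 15, 0, 0, 0], [0.8, 0, 0, 35, 0, 0, 0], [0.8, 0, 0, 50, 0, 0, 0], [0.8, 0, 0, 57, 0, 0, 0], [0.8, 0, 0, 60, 0, 0, 0], [0.8, 0, 0, 60, 0, 0, 0]],
  ],
)

```text
clock: 15.6
tool_pos: [0.4977, 0.0727, 0.0735]
eef_rot: [0.705, 0.709, 0.0, 0.0]
contact_force: [0.5, 0.2, -0.2]
opening: 0.798
finger_force: 0.0
```

```bash
python3 pl.py s9
```

```text
('print', 174, np.int64(283), np.int64(304), np.int64(187), np.int64(203), array([0.5038, 0.0029, 0.09  ]), 'disc box', (np.int32(271), np.int32(313), np.int32(173), np.int32(211), np.int32(967)))
('print', 136, np.int64(283), np.int64(301), np.int64(187), np.int64(204), array([ 5.068e-01, -3.000e-04,  9.000e-02]), 'disc box', (np.int32(267), np.int32(369), np.int32(0), np.int32(216), np.int32(9180)))
15.65 [0.49788343 0.07275307 0.07374088] [-0.   0.2  0.3] to post [-277.3   14.2   -0.8]
```

Emit:
move_arm(
  targets=[
    [[0.8, 0, 0, 1, 0, 0, 0], [0.8, 0, 0, 2, 0, 0, 0], [0.8, 0, 0, 3, 0, 0, 0], [0.8, 0, 0, 3, 0, 0, 0]],
  ],
)

```text
clock: 16.15
tool_pos: [0.4976, 0.0728, 0.0705]
eef_rot: [0.705, 0.709, -0.0, 0.0]
contact_force: [-0.3, -1.1, 1.4]
opening: 0.797
finger_force: 0.0
```

Emit:
move_arm(
  targets=[
    [[0.8, 0, 0, 1, 0, 0, 0], [0.8, 0, 0, 2, 0, 0, 0], [0.8, 0, 0, 2, 0, 0, 0]],
  ],
)

```text
clock: 16.52
tool_pos: [0.4975, 0.0728, 0.0684]
eef_rot: [0.705, 0.709, -0.0, -0.0]
contact_force: [-0.4, 0.4, 0.3]
opening: 0.802
finger_force: 0.0
```

Still free below 70 mm, which confirms the retracted tips.

Emit:
move_arm(
  targets=[
    [[0.8, 0, 0, 1, 0, 0, 0], [0.8, 0, 0, 2, 0, 0, 0], [0.8, 0, 0, 2, 0, 0, 0]],
  ],
)

```text
clock: 16.9
tool_pos: [0.4975, 0.0728, 0.0664]
eef_rot: [0.705, 0.709, -0.0, 0.0]
contact_force: [0.5, 0.8, 0.3]
opening: 0.798
finger_force: 0.0
```

Emit:
move_arm(
  targets=[
    [[0.8, 0, 0, 1, 0, 0, 0], [0.8, 0, 0, 1.5, 0, 0, 0], [0.8, 0, 0, 1.5, 0, 0, 0]],
  ],
)

```text
clock: 17.27
tool_pos: [0.4976, 0.0728, 0.065]
eef_rot: [0.705, 0.709, -0.0, 0.0]
contact_force: [0.0, 0.3, 0.2]
opening: 0.798
finger_force: 0.0
```

Emit:
move_arm(
  targets=[
    [[0.8, 0, 0, 1, 0, 0, 0], [0.8, 0, 0, 2, 0, 0, 0], [0.8, 0, 0, 2, 0, 0, 0]],
  ],
)

```text
clock: 17.65
tool_pos: [0.4975, 0.0728, 0.0629]
eef_rot: [0.705, 0.709, -0.0, -0.0]
contact_force: [1.0, -0.2, 1.0]
opening: 0.8
finger_force: 0.0
```

```bash
python3 - <<'E'
from h import *
s=r.get_state();print(s['tool_pos'],s['contact_force'],s['opening'])
E
```

```text
[0.49753019 0.07278839 0.06289612] [ 1.04264593 -0.21231357  0.97080676] 0.7995768479295253
```

Emit:
move_arm(
  targets=[
    [[0.8, 0, 0, 1, 0, 0, 0], [0.8, 0, 0, 1.5, 0, 0, 0], [0.8, 0, 0, 1.5, 0, 0, 0]],
  ],
)

```text
clock: 18.02
tool_pos: [0.4976, 0.0728, 0.0615]
eef_rot: [0.705, 0.709, -0.0, 0.0]
contact_force: [0.2, -0.4, -0.3]
opening: 0.8
finger_force: 0.0
```

Emit:
move_arm(
  targets=[
    [[0.8, 0, 0, 1, 0, 0, 0], [0.8, 0, 0, 1.5, 0, 0, 0], [0.8, 0, 0, 1.5, 0, 0, 0]],
  ],
)

```text
clock: 18.4
tool_pos: [0.4976, 0.0728, 0.06]
eef_rot: [0.705, 0.709, -0.0, 0.0]
contact_force: [-0.4, -0.3, -0.3]
opening: 0.802
finger_force: 0.0
```

Emit:
move_arm(
  targets=[
    [[0.8, 0, 0, 1, 0, 0, 0], [0.8, 0, 0, 1.5, 0, 0, 0], [0.8, 0, 0, 1.5, 0, 0, 0]],
  ],
)

```text
clock: 18.77
tool_pos: [0.4976, 0.0728, 0.0585]
eef_rot: [0.705, 0.709, -0.0, 0.0]
contact_force: [-0.2, -1.4, 0.1]
opening: 0.796
finger_force: 0.0
```

```bash
python3 - <<'E'
from h import *
s=r.get_state();R=Rot.from_quat(s['eef_rot']).as_matrix();w=r.camera_info('wrist');p=s['tool_pos']
im=r.snapshot('wrist');cv2.imwrite('pics/w10.png',im[:,:,::-1])
for d in(0,5,10,15,20):
  print(d,[proj(w,p+R@np.array([x,y,-d])/1000).round(0).tolist() for x in(9,-9) for y in(-35.2,35.2)])
g=im.mean(2).astype(int)
for u in(165,175,185,195,365,375,385,395): print(u,g[200:330:6,u].tolist())
E
```

```text
0 [[211.0, 239.0], [346.0, 239.0], [213.0, 270.0], [344.0, 270.0]]
5 [[209.0, 242.0], [348.0, 242.0], [211.0, 275.0], [346.0, 275.0]]
10 [[207.0, 246.0], [350.0, 246.0], [209.0, 279.0], [348.0, 279.0]]
15 [[205.0, 250.0], [352.0, 250.0], [207.0, 284.0], [350.0, 284.0]]
20 [[203.0, 254.0], [354.0, 254.0], [205.0, 289.0], [352.0, 289.0]]
165 [128, 128, 130, 128, 124, 127, 128, 120, 126, 125, 124, 42, 44, 43, 40, 39, 37, 37, 36, 41, 38, 56]
175 [130, 129, 126, 125, 126, 125, 120, 122, 124, 124, 46, 47, 45, 42, 40, 39, 38, 36, 35, 33, 33, 55]
185 [130, 128, 128, 126, 124, 127, 123, 116, 125, 117, 47, 45, 44, 42, 41, 39, 36, 36, 35, 34, 33, 55]
195 [130, 127, 129, 123, 126, 123, 125, 122, 122, 123, 46, 46, 44, 41, 41, 40, 39, 37, 36, 32, 124, 55]
365 [125, 132, 127, 125, 127, 125, 129, 129, 122, 122, 47, 46, 44, 42, 41, 40, 39, 37, 37, 29, 126, 56]
375 [126, 129, 126, 125, 124, 130, 130, 124, 126, 121, 46, 45, 44, 42, 42, 40, 38, 36, 36, 35, 35, 56]
385 [124, 128, 126, 127, 126, 127, 124, 127, 123, 124, 47, 47, 44, 42, 41, 39, 39, 37, 35, 34, 32, 55]
395 [127, 124, 122, 129, 125, 129, 125, 127, 127, 127, 125, 44, 45, 43, 41, 39, 39, 38, 36, 41, 39, 55]
```

The wrist image shows the tips' edge at rows 258 to 293, about 24 mm behind the TCP and the same at every opening. The real fingertips are therefore now near z = 0.082, and I keep descending by feel.

Emit:
move_arm(
  targets=[
    [[0.8, 0, 0, 1, 0, 0, 0], [0.8, 0, 0, 2, 0, 0, 0], [0.8, 0, 0, 2, 0, 0, 0]],
  ],
)

```text
clock: 19.2
tool_pos: [0.4976, 0.0728, 0.0564]
eef_rot: [0.705, 0.709, -0.0, 0.0]
contact_force: [-0.9, 0.2, -0.0]
opening: 0.805
finger_force: 0.0
```

Emit:
move_arm(
  targets=[
    [[0.8, 0, 0, 1, 0, 0, 0], [0.8, 0, 0, 1.5, 0, 0, 0], [0.8, 0, 0, 1.5, 0, 0, 0]],
  ],
)

```text
clock: 19.58
tool_pos: [0.4976, 0.0728, 0.055]
eef_rot: [0.705, 0.709, -0.0, 0.0]
contact_force: [0.6, -0.7, 0.7]
opening: 0.795
finger_force: 0.0
```

Emit:
move_arm(
  targets=[
    [[0.8, 0, 0, 1, 0, 0, 0], [0.8, 0, 0, 1.5, 0, 0, 0], [0.8, 0, 0, 1.5, 0, 0, 0]],
  ],
)

```text
clock: 19.95
tool_pos: [0.4976, 0.0728, 0.0534]
eef_rot: [0.705, 0.709, -0.0, -0.0]
contact_force: [0.3, -0.2, -0.6]
opening: 0.8
finger_force: 0.0
```

Emit:
move_arm(
  targets=[
    [[0.8, 0, 0, 1, 0, 0, 0], [0.8, 0, 0, 1, 0, 0, 0]],
  ],
)

```text
clock: 20.2
tool_pos: [0.4976, 0.0728, 0.0525]
eef_rot: [0.705, 0.709, -0.0, 0.0]
contact_force: [-0.2, 1.1, 0.5]
opening: 0.802
finger_force: 0.0
```

Emit:
move_arm(
  targets=[
    [[0.8, 0, 0, 1, 0, 0, 0], [0.8, 0, 0, 1, 0, 0, 0]],
  ],
)

```text
clock: 20.45
tool_pos: [0.4976, 0.0728, 0.0514]
eef_rot: [0.705, 0.709, -0.0, 0.0]
contact_force: [0.9, 0.4, 0.3]
opening: 0.803
finger_force: 0.0
```

Emit:
move_arm(
  targets=[
    [[0.8, 0, 0, 1, 0, 0, 0], [0.8, 0, 0, 1, 0, 0, 0]],
  ],
)

```text
clock: 20.7
tool_pos: [0.4976, 0.0728, 0.0504]
eef_rot: [0.705, 0.709, -0.0, 0.0]
contact_force: [0.2, 0.2, -0.1]
opening: 0.799
finger_force: 0.0
```

Emit:
move_arm(
  targets=[
    [[0.8, 0, 0, 1, 0, 0, 0], [0.8, 0, 0, 1, 0, 0, 0]],
  ],
)

```text
clock: 20.95
tool_pos: [0.4976, 0.0728, 0.0495]
eef_rot: [0.705, 0.709, -0.0, 0.0]
contact_force: [-0.1, 0.6, 0.2]
opening: 0.794
finger_force: 0.0
```

```bash
python3 - <<'E'
from h import *
s=r.get_state();print(s['clock'],s['tool_pos'],s['contact_force'],s['opening'],s["moment"])
E
```

```text
20.95 [0.49757982 0.07276036 0.0494508 ] [-0.11471523  0.62770645  0.22430908] 0.7944539634510873 [-0.04218913 -0.11707256 -0.00796061]
```

Emit:
move_arm(
  targets=[
    [[0.8, -4, 0, 0, 0, 0, 0], [0.8, -9, 0, 0, 0, 0, 0], [0.8, -13, 0, 0, 0, 0, 0], [0.8, -17, 0, 0, 0, 0, 0], [0.8, -21, 0, 0, 0, 0, 0], [0.8, -25, 0, 0, 0, 0, 0], [0.8, -29, 0, 0, 0, 0, 0], [0.8, -33, 0, 0, 0, 0, 0], [0.8, -37, 0, 0, 0, 0, 0], [0.8, -39, 0, 0, 0, 0, 0]],
  ],
)

```text
clock: 22.2
tool_pos: [0.4978, 0.0335, 0.0495]
eef_rot: [0.705, 0.709, -0.0, 0.0]
contact_force: [-0.1, 1.6, -0.1]
opening: 0.798
finger_force: 1.1
```

```bash
python3 pl.py s11
```

```text
('print', 174, np.int64(283), np.int64(304), np.int64(187), np.int64(203), array([0.5038, 0.0029, 0.09  ]), 'disc box', (np.int32(271), np.int32(313), np.int32(173), np.int32(211), np.int32(967)))
('print', 50, np.int64(274), np.int64(282), np.int64(186), np.int64(195), array([ 0.4984, -0.0415,  0.09  ]), 'disc box', (np.int32(259), np.int32(369), np.int32(0), np.int32(214), np.int32(12184)))
22.25 [0.49782375 0.03321441 0.04951716] [0.4 2.5 1.2] to post [-237.8   14.6  -24.9]
```

Now there is contact (finger force 1.1 N, +2 N in y), and the print has moved 9 px, about 24 mm, as expected. I continue pushing.

Emit:
move_arm(
  targets=[
    [[0.8, -2, 0.1, 0, 0, 0, 0], [0.8, -6, 0.4, 0, 0, 0, 0], [0.8, -10, 0.6, 0, 0, 0, 0], [0.8, -15, 0.9, 0, 0, 0, 0], [0.8, -20, 1.3, 0, 0, 0, 0], [0.8, -25, 1.6, 0, 0, 0, 0], [0.8, -30, 1.9, 0, 0, 0, 0], [0.8, -35, 2.2, 0, 0, 0, 0], [0.8, -39, 2.5, 0, 0, 0, 0], [0.8, -43, 2.7, 0, 0, 0, 0]],
  ],
)

```text
clock: 23.5
tool_pos: [0.5008, -0.0094, 0.0495]
eef_rot: [0.705, 0.709, 0.0, 0.0]
contact_force: [-0.4, 3.3, -0.1]
opening: 0.798
finger_force: 1.1
```

Emit:
move_arm(
  targets=[
    [[0.8, -4, 0.3, 0, 0, 0, 0], [0.8, -9, 0.6, 0, 0, 0, 0], [0.8, -14, 0.9, 0, 0, 0, 0], [0.8, -19, 1.2, 0, 0, 0, 0], [0.8, -24, 1.5, 0, 0, 0, 0], [0.8, -29, 1.8, 0, 0, 0, 0], [0.8, -34, 2.1, 0, 0, 0, 0], [0.8, -38, 2.4, 0, 0, 0, 0], [0.8, -41, 2.6, 0, 0, 0, 0], [0.8, -42, 2.6, 0, 0, 0, 0]],
  ],
)

```text
clock: 24.75
tool_pos: [0.5036, -0.0514, 0.0495]
eef_rot: [0.705, 0.709, 0.0, 0.0]
contact_force: [0.3, 2.5, 0.0]
opening: 0.802
finger_force: 1.1
```

```bash
python3 pl.py s12; python3 - <<'E'
from h import *
# white circle & plate silhouette against the ledge: scan lower rim in scene pic; fit plate centre (x,y) with known radius
c=r.camera_info("scene"); im=cv2.imread("pics/s12.png"); p=r.get_state()["tool_pos"]
g=cv2.GaussianBlur(cv2.cvtColor(im,cv2.COLOR_BGR2GRAY),(0,0),.8).astype(float)
from scipy.ndimage import map_coordinates as mc
# visible far part of rim: angle toward camera and -y ; score= bright ledge outside minus dark rim inside
ks=np.linspace(-np.pi*.75,np.pi*.5,80)   # 0 = +x (towards camera), -pi/2 = -y
best=[]
for x in np.arange(p[0]-.012,p[0]+.013,.002):
  for y in np.arange(p[1]-.085,p[1]-.04,.002):
    f=lambda rad,z: np.array([proj(c,[x+rad*np.cos(k),y+rad*np.sin(k),z]) for k in ks])
    o=f(.069,.072); i=f(.061,.08)
    D=mc(g,[o[:,1],o[:,0]],order=1)-mc(g,[i[:,1],i[:,0]],order=1)
    best.append((np.clip(D,-20,40).mean(),x,y))
best.sort(reverse=True); print([tuple(np.round(b,4)) for b in best[:6]])
E
```

```text
('print', 174, np.int64(283), np.int64(304), np.int64(187), np.int64(203), array([0.5038, 0.0029, 0.09  ]), 'disc box', (np.int32(271), np.int32(313), np.int32(173), np.int32(211), np.int32(967)))
('print', 18, np.int64(244), np.int64(248), np.int64(181), np.int64(186), array([ 0.4959, -0.1335,  0.09  ]), 'disc box', (np.int32(229), np.int32(296), np.int32(0), np.int32(209), np.int32(5668)))
24.8 [ 0.50356981 -0.05142274  0.04949937] [0.  1.8 0.3] to post [-153.1    9.2  -25. ]
[(np.float64(31.8292), np.float64(0.5156), np.float64(-0.1084)), (np.float64(31.8103), np.float64(0.5156), np.float64(-0.1104)), (np.float64(31.5396), np.float64(0.5156), np.float64(-0.1124)), (np.float64(31.4899), np.float64(0.5136), np.float64(-0.1084)), (np.float64(31.3418), np.float64(0.5136), np.float64(-0.1064)), (np.float64(31.2399), np.float64(0.5136), np.float64(-0.1104))]
```

```bash
cat > fit.py <<'E'
from h import *
from scipy.ndimage import map_coordinates as mc
c=r.camera_info("scene")
def fit(im,x0,y0,k0=-.75,k1=.4,zp=.08):
    g=cv2.GaussianBlur(cv2.cvtColor(im,cv2.COLOR_BGR2GRAY),(0,0),.7).astype(float)
    ks=np.linspace(np.pi*k0,np.pi*k1,60); b=[]
    for x in np.arange(x0-.024,x0+.025,.002):
        for y in np.arange(y0-.03,y0+.031,.002):
            S=[]
            for rad,z in((.0665,zp-.01),(.063,zp),(.061,zp)):
                X=np.c_[x+rad*np.cos(ks),y+rad*np.sin(ks),0*ks+z]@c["R"].T+c["t"]
                S.append(mc(g,[c["fy"]*X[:,1]/X[:,2]+c["cy"],c["fx"]*X[:,0]/X[:,2]+c["cx"]],order=1))
            b.append((np.clip(S[0]-S[1],-20,40).mean(),x,y))
    b.sort(reverse=True); return np.mean(b[:6],0).round(4)
E
python3 - <<'E'
from fit import *
print(fit(cv2.imread("pics/scene0.png"),.4985,-.0055),fit(cv2.imread("pics/scene0.png"),.4985,-.0055,-.4,.4))
for k in((-.75,.4),(-.4,.4),(-.4,.25)): print(fit(cv2.imread("pics/s12.png"),.5036,-.115,*k))
print(fit(cv2.imread("pics/s11.png"),.498,-.031,-.4,.3))
E
```

```text
[ 2.83902e+01  5.08200e-01 -4.20000e-03] [ 4.000e+01  5.085e-01 -2.500e-03]
[24.8251  0.5136 -0.1107]
[37.0747  0.5119 -0.1097]
[40.      0.5099 -0.1117]
[ 4.000e+01  5.053e-01 -2.670e-02]
```

Emit:
move_arm(
  targets=[
    [[0.8, -2, 0.1, 0, 0, 0, 0], [0.8, -6, 0.4, 0, 0, 0, 0], [0.8, -10, 0.6, 0, 0, 0, 0], [0.8, -15, 0.9, 0, 0, 0, 0], [0.8, -20, 1.3, 0, 0, 0, 0], [0.8, -25, 1.6, 0, 0, 0, 0], [0.8, -30, 1.9, 0, 0, 0, 0], [0.8, -34, 2.2, 0, 0, 0, 0], [0.8, -37, 2.4, 0, 0, 0, 0], [0.8, -40, 2.6, 0, 0, 0, 0]],
  ],
)

```text
clock: 26.05
tool_pos: [0.5064, -0.0912, 0.0495]
eef_rot: [0.705, 0.709, 0.0, -0.0]
contact_force: [-0.4, 2.4, -0.2]
opening: 0.795
finger_force: 1.1
```

Emit:
move_arm(
  targets=[
    [[0.8, -3, 0.2, 0, 0, 0, 0], [0.8, -6, 0.4, 0, 0, 0, 0], [0.8, -9, 0.6, 0, 0, 0, 0], [0.8, -12, 0.8, 0, 0, 0, 0], [0.8, -15, 1.0, 0, 0, 0, 0], [0.8, -18, 1.2, 0, 0, 0, 0], [0.8, -21, 1.4, 0, 0, 0, 0], [0.8, -24, 1.5, 0, 0, 0, 0], [0.8, -27, 1.7, 0, 0, 0, 0], [0.8, -30, 1.9, 0, 0, 0, 0]],
  ],
)

```text
clock: 27.3
tool_pos: [0.5085, -0.1213, 0.0495]
eef_rot: [0.705, 0.709, 0.0, 0.0]
contact_force: [-0.0, 2.4, 0.1]
opening: 0.8
finger_force: 1.2
```

```bash
python3 pl.py s13 | tail -2; python3 - <<'E'
from fit import *
p=r.get_state()["tool_pos"]
for k in((-.4,.4),(-.4,.25)): print(fit(cv2.imread("pics/s13.png"),p[0],p[1]-.062,*k))
print(totool([.5135,-.199,.0495]))
E
```

```text
('print', 174, np.int64(283), np.int64(304), np.int64(187), np.int64(203), array([0.5038, 0.0029, 0.09  ]), 'disc box', (np.int32(271), np.int32(313), np.int32(173), np.int32(211), np.int32(967)))
[34.0859  0.5164 -0.1782]
[35.8408  0.5151 -0.1796]
[-77.1   4.7   0. ]Traceback (most recent call last):
  File "pl.py", line 14, in <module>
    im=r.snapshot("scene"); cv2.imwrite(f"pics/{sys.argv[1]}.png",im[:,:,::-1]); print(meas(im))
                                                                                       ~~~~^^^^
  File "pl.py", line 12, in meas
    return "print",len(u),u.min(),u.max(),v.min(),v.max(),a.round(4),"disc box",(x,x+w,y,y+hh,ar)
                          ~~~~~^^
    return umr_minimum(a, axis, None, out, keepdims, initial, where)
ValueError: zero-size array to reduction operation minimum which has no identity
```

Emit:
move_arm(
  targets=[
    [[0.8, -2, 0.1, 0, 0, 0, 0], [0.8, -5, 0.3, 0, 0, 0, 0], [0.8, -8, 0.5, 0, 0, 0, 0], [0.8, -11, 0.7, 0, 0, 0, 0], [0.8, -14, 0.9, 0, 0, 0, 0], [0.8, -17, 1.1, 0, 0, 0, 0], [0.8, -20, 1.2, 0, 0, 0, 0], [0.8, -23, 1.4, 0, 0, 0, 0], [0.8, -26, 1.6, 0, 0, 0, 0], [0.8, -29, 1.8, 0, 0, 0, 0]],
  ],
)

```text
clock: 28.6
tool_pos: [0.5105, -0.1502, 0.0496]
eef_rot: [0.705, 0.709, 0.0, 0.0]
contact_force: [0.2, 4.9, 3.4]
opening: 0.797
finger_force: 2.2
```

Emit:
move_arm(
  targets=[
    [[0.8, -3, 0.2, 0, 0, 0, 0], [0.8, -6, 0.4, 0, 0, 0, 0], [0.8, -9, 0.6, 0, 0, 0, 0], [0.8, -12, 0.8, 0, 0, 0, 0], [0.8, -15, 1.0, 0, 0, 0, 0], [0.8, -18, 1.2, 0, 0, 0, 0], [0.8, -21, 1.4, 0, 0, 0, 0], [0.8, -24, 1.5, 0, 0, 0, 0], [0.8, -26, 1.6, 0, 0, 0, 0], [0.8, -28, 1.7, 0, 0, 0, 0]],
  ],
)

```text
clock: 29.85
tool_pos: [0.512, -0.1785, 0.0494]
eef_rot: [0.705, 0.709, -0.0, -0.0]
contact_force: [0.0, 1.6, -1.5]
opening: 0.8
finger_force: 1.0
```

```bash
python3 - <<'E'
from fit import *
p=r.get_state()["tool_pos"]; im=r.snapshot("scene"); cv2.imwrite("pics/s14.png",im[:,:,::-1])
print(p,totool([.5135,-.2005,.0495]))
h=cv2.cvtColor(im,cv2.COLOR_RGB2HSV)
g=cv2.inRange(h,(28,110,30),(60,255,255)); g[:150]=0; g[230:]=0; g[:,:150]=0; g[:,330:]=0
v,u=np.nonzero(g); print(len(u), np.percentile(u,[0,50,100]) if len(u) else 0, np.percentile(v,[0,50,100]) if len(u) else 0, 'expect', proj(c,[p[0],p[1]-.061,.085]))
E
```

```text
[ 0.51202465 -0.17852827  0.04939948] [-21.6   1.4  -0.1]
0 0 0 expect [207.98369741 181.42127128]
```

Emit:
move_arm(
  targets=[
    [[0.8, -2, 0.1, 0, 0, 0, 0], [0.8, -5, 0.3, 0, 0, 0, 0], [0.8, -8, 0.5, 0, 0, 0, 0], [0.8, -11, 0.7, 0, 0, 0, 0], [0.8, -14, 0.9, 0, 0, 0, 0], [0.8, -17, 1.1, 0, 0, 0, 0], [0.8, -19, 1.2, 0, 0, 0, 0], [0.8, -21, 1.3, 0, 0, 0, 0], [0.8, -21.5, 1.3, 0, 0, 0, 0], [0.8, -21.5, 1.3, 0, 0, 0, 0]],
  ],
)

```text
clock: 31.15
tool_pos: [0.5137, -0.1997, 0.0496]
eef_rot: [0.705, 0.709, -0.0, 0.0]
contact_force: [-0.4, 1.4, -0.6]
opening: 0.801
finger_force: 0.8
```

Emit:
move_arm(
  targets=[
    [[0.8, 1, 0, 0, 0, 0, 0], [0.8, 5, 0, 0, 0, 0, 0], [0.8, 12, 0, 0, 0, 0, 0], [0.8, 18, 0, -10, 0, 0, 0], [0.8, 20, 0, -50, 0, 0, 0], [0.8, 20, 0, -100, 0, 0, 0], [0.8, 60, -40, -150, 0, 0, 0], [0.8, 110, -80, -150, 0, 0, 0], [0.8, 160, -100, -150, 0, 0, 0], [0.8, 200, -100, -150, 0, 0, 0]],
  ],
)

```text
clock: 32.4
tool_pos: [0.4102, 0.0015, 0.2005]
eef_rot: [0.704, 0.71, -0.001, 0.0]
contact_force: [0.7, -0.1, -0.1]
opening: 0.799
finger_force: 0.0
```

```bash
cat > fin.py <<'E'
from fit import *
import sys
im=r.snapshot("scene"); cv2.imwrite(f"pics/s{sys.argv[1]}.png",im[:,:,::-1]); t=r.snapshot("top"); cv2.imwrite(f"pics/t{sys.argv[1]}.png",t[:,:,::-1])
ct=r.camera_info("top")
for n,a,cc,box in(("scene",im,c,(165,150,280,240)),("top",t,ct,(370,160,470,270))):
    h=cv2.cvtColor(a,cv2.COLOR_RGB2HSV); m=np.zeros(h.shape[:2],np.uint8); m[box[1]:box[3],box[0]:box[2]]=255
    g=cv2.inRange(h,(28,110,40),(60,255,255))&m
    if n=="top" : d=(cv2.inRange(h[:,:,2],0,75)|g)&m
    v,u=np.nonzero(g)
    if len(u): print(n,"print",len(u),u.min(),u.max(),v.min(),v.max(),ray(cc,((u.min()+u.max())/2,(v.min()+v.max())/2),.088).round(4))
    if n=="top":
        k,l,st,ce=cv2.connectedComponentsWithStats(d); i=1+np.argmax(st[1:,4]); x,y,w,hh,ar=st[i]
        print("disc",st[i],ray(cc,(x+(w-1)/2,y+(hh-1)/2),.078).round(4), "expected dia px",ct["fx"]*.13/1.07)
print("scene fit, subtract (.0095,.002)",fit(cv2.imread(f"pics/s{sys.argv[1]}.png"),.5135,-.2615,-1,1,.078))
s=r.get_state(); print(s["clock"],s["tool_pos"])
E
python3 fin.py 15
```

```text
scene print 220 193 212 174 190 [ 0.5217 -0.251   0.088 ]
top print 415 400 432 200 222 [ 0.518  -0.2534  0.088 ]
disc [ 382  182   68   62 3105] [ 0.5156 -0.2543  0.078 ] expected dia px 62.320289329883224
scene fit, subtract (.0095,.002) [16.6351  0.5215 -0.2572]
32.5 [0.41273469 0.00517097 0.20090423]
```

```bash
python3 - <<'E'
from h import *
c=r.camera_info("top")
for n,b in(("top0",(255,180,350,275)),("t15",(370,165,470,270))):
    g=cv2.cvtColor(cv2.imread(f"pics/{n}.png"),cv2.COLOR_BGR2GRAY)[b[1]:b[3],b[0]:b[2]]; k=6
    G=cv2.GaussianBlur(cv2.resize(g,None,fx=k,fy=k,interpolation=cv2.INTER_CUBIC),(0,0),3)
    o=cv2.HoughCircles(G,cv2.HOUGH_GRADIENT,1,5,param1=60,param2=15,minRadius=25*k,maxRadius=34*k)
    for u,v,R in o[0][:5]:
        U=(u+.5)/k-.5+b[0];V=(v+.5)/k-.5+b[1]; print(n,round(R/k,1),(round(U,1),round(V,1)),ray(c,(U,V),.079).round(4))
E
```

```text
top0 27.3 (np.float32(299.8), np.float32(224.3)) [ 0.4981 -0.0049  0.079 ]
top0 26.4 (np.float32(300.8), np.float32(224.0)) [ 0.4987 -0.0071  0.079 ]
top0 28.8 (np.float32(298.3), np.float32(224.0)) [ 0.4989 -0.0017  0.079 ]
top0 26.3 (np.float32(300.7), np.float32(224.8)) [ 0.4969 -0.0066  0.079 ]
top0 26.5 (np.float32(300.0), np.float32(225.3)) [ 0.4959 -0.0052  0.079 ]
t15 27.8 (np.float32(418.8), np.float32(212.5)) [ 0.5153 -0.2612  0.079 ]
t15 27.6 (np.float32(418.3), np.float32(213.2)) [ 0.5139 -0.26    0.079 ]
t15 26.8 (np.float32(417.7), np.float32(212.7)) [ 0.515  -0.2587  0.079 ]
t15 26.9 (np.float32(419.3), np.float32(213.2)) [ 0.5138 -0.2622  0.079 ]
t15 28.8 (np.float32(417.8), np.float32(214.5)) [ 0.5111 -0.2588  0.079 ]
```

The plate is at (0.514, -0.260) against the post's (0.5135, -0.2615), clear of the ledge. The print lies within about 9 mm of its centre, so I hand in the job.

```bash
python3 -c "
from plant import r
print(r.finish_job())"
```

```text
the job is handed in; nothing more can be done
None
```

I handed the job in at about 32.5 s; no verdict came back. By my measurements the capsule stands released on the pad, and the plate is within about 2 mm of the round post's centre, clear of the ledge, with the print about 9 mm off its middle.

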